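# Pack the marking-out case

## Task

Pack the open grey case: the white carton standing on end inside it must be laid down flat on the case floor, and the marker lying on the bench put in flat beside it, so that nothing sticks up in the way of the lid. Then swing the lid fully shut without slamming it, and leave the other things on the bench where they are.

Things in the scene. Friction and masses are not known exactly. Their poses are not given: they have to be found in the camera images.
- case: Grey moulded case, fixed to the bench; base 140 (x) x 150 (y) mm, rim 34 mm high. Origin: centre of its underside; x towards the hinge (away from the robot at yaw 0), y along it, z up. Inside no dividers: clear floor x -66 to +66, y -71 to +71 mm, 4 mm above the bench. Hinge line at x = +73.5, z = 34 mm. 38 mm clear height over the floor under the shut lid, whose top is then 45 mm above the bench.
- case_floor (a point): Point at the middle of the case's inner floor, 4 mm above the bench; axes as the case's.
- case_lid (a joint): Angle of the hinged lid, rad: 0 fully shut, 1.57 upright, more as it leans back away from the case; starts wide open, stop at 2.75. The hinge is stiff (0.13 N m): the lid stays at any angle and must be pushed all the way, 1 to 2 N at its free edge. It is a tray 140 mm from hinge side to free edge, 150 mm wide, 11 mm deep, hollow side down when shut.
- lid_edge (a point): Middle of the lid's free edge, at its outer surface: 143.5 mm from the hinge line along the lid and 11 mm outward. With the lid shut it is the top front edge of the case. A black catch tab, 30 mm wide, sticks out another 4 mm beyond the edge there.
- carton_centre (a point): Centre of the white carton, a closed box 41 x 62 x 26 mm (own x, y, z), 60 g. It starts on end in the rear (hinge side) half of the case, anywhere along it: own y (62 mm) upright, own x (41 mm) roughly along the case's x, 26 mm roughly along the case's y. Laid flat (own z vertical, up or down) its centre is 17 mm above the bench.
- marker_centre (a point): Centre of the marker pen, 130 mm long (own x) and 18 mm thick, 30 g, lying on the bench to the right of the case, centre 9 mm up. It does not roll away. On the case floor its centre is 13 mm above the bench; being 130 mm long it fits in only along the case's y, with 6 mm to spare at each end.
- mesh_cup: Bystander: wire mesh pencil cup, 72 mm across, 105 mm high, standing behind the work on the right; origin at the centre of its underside.
- pencil: Bystander: thin pencil 170 mm long, 8 mm thick, lying on the bench on the right, behind the marker; origin under its centre, own x along it.
- sanding_block: Bystander: sanding block 64 x 100 x 30 mm, lying on the bench to the left of the case; origin at the centre of its underside.
- filler_tin: Bystander: round tin 126 mm across, 49 mm high, standing behind on the left; origin at the centre of its underside.
Not all that is in view belongs to the job. There is more than one size of the part that bears marker_centre; the job needs the largest.

How it is judged:
By the outcome, as a careful person would: the job done as asked, in the order asked, and still so for the second after the job is handed in, with the robot touching nothing.
It also fails if it takes over 72 s, if anything falls off the work surface, if the arm or the gripper's body presses on something with over 40 N, if the wrist force passes 120 N, or if a joint passes its speed limit or range.

## Robot

A 6-joint arm with a two-finger parallel gripper is mounted at the origin on a cart in front of the work surface, level with it; the furniture and walls round the work are solid. World frame = base frame: x ahead of the robot, y to its left, z up, the work surface at z = 0. Lengths are in m, angles in degrees, forces in N, time in s.
With the tool pointing down it reaches from about 0.35 to 0.875 m from the base axis. Payload 4.2 kg.
Tool frame: the origin (TCP) lies midway between the tips of the shut fingers; the grasp point (between the pads) lies 19 mm behind it; z points along the fingers, y is the line along which they close (so a half turn about z gives the same grasp; the last joint's range is limited). The gripper opens to 87 mm and grips with 3 to 60 N. Pads are 19 mm wide; open, the fingers measure 117 mm over their backs; the gripper's body (75 mm by 190 mm) begins 51 mm behind the grasp point.
Start: joints at [80.077, 22.042, 0.453, 0, -68.411, -14.817], TCP at [0.262, 0.568, 0.223] pointing down, gripper open.
Joint ranges: [-179.83, 179.83], [-69.29, 118.12], [-61.27, 80.66], [-181.25, 117.63], [-171.15, -9.14], [-177.46, 177.46]. Speed limits (degrees/s): [159.86, 159.86, 180, 180, 180, 180].

## Interface

Orientations are given as a 3x3 rotation matrix whose columns are the frame's x, y, z axes.
In Python, from station import sense, capture, finish_job, silhouettes, landmark_of gives the robot as it stands.
- The arm moves only by the tool step_arm, never from a script. Its arguments are lists of equal length, an entry for each row: "linear": the shift along the tool's x, y, z in mm, a list of three; "delta_rot": the turn, a rotation vector about the tool's x, y, z in rad, a list of three; "grip": the finger opening in mm, from 0 to 87. A call has 1 to 10 rows; each row shifts and turns the commanded pose from where the row before left it, along the tool's axes as they then stand; what a row does not reach is not made up. A row lasts 1/8 s, in which the tool goes at most 62.5 mm and 10.7 degrees, less where a joint would pass 70% of its speed; a pose out of reach is approached as far as the arm can. A call with a gripper value outside its range is refused whole. The fingers move at their own pace and stop on an object; the grip force is fixed at half the most. Time passes only in rows, so rows that do not move let the fingers close. It gives the time, the measured TCP pose, the force, the opening and the grip force at its end, in the units of the state.
- sense(): the state, without advancing time (a new reading comes with each control period).
- capture(name): name is "scene" or "top"; returns a dict with "img" (480x640x3 uint8, red, green, blue), "fx", "fy", "cx", "cy" (pixels), "k1" (the pictures are not rectified: a ray, as slopes to the right and down, at radius r is drawn at 1 + k1 r^2 times it, then the intrinsics apply), "world_to_cam" (4x4, takes a point from world to camera coordinates). Camera axes: x right, y up, looking along -z (the intrinsics and any distortion apply to the point x, -y, -z); pixel columns grow to the right and rows downward; lengths in m; the calibration is good to about 2 mm. A picture is of the moment at which its call begins. There is no depth.
- finish_job(): hands the job in; it is judged then, once.
Trained networks look in the newest picture that a camera, given by its name, has taken for a name from the list of things; names that differ only in an ending like _2 or _b are one class to them, and where a whole thing is asked for, a point or a joint stands for the part that bears it (a point fixed in the world has none). Each returns a list of dicts, best first, with "score" (0 to 1); they miss things now and then, are a little off and sometimes report something else, mostly with a low value. They report only what shows in the picture. A call takes as long as a camera call. They do not tell look-alikes from the thing itself.
- silhouettes(camera, label): "mask" (480x640 bool, what is visible of it) and "point" ([column, row] in pixels, amid what is visible of it).
- landmark_of(camera, label): "point" ([column, row] in pixels: a listed point, or the origin of a listed thing).
The state is a dict: "time_s": time; "joints": joint angles; "joint_velocities": joint speeds; "effort": joint torques, N m; "tcp_pos": TCP position; "ee_rot": TCP orientation; "wrist_force": force on the tool from outside, world axes, zero at the start; "moment": the same for the moment, N m; "gripper_width": opening from 0.0 (shut) to 1.0 (fully open); "gripper_force": force on a finger pad.
Only numpy, scipy, OpenCV 4.12 (cv2) and the standard library are available. Lean on these libraries where they do the work, as an engineer would, in place of code of your own. Each camera call takes 0.05 s, during which the arm holds its last target. There are 200 camera calls.

## Working session

There is one attempt and no reset: what is moved stays moved. The work goes in short steps, Python scripts to look and compute and a tool call to move; the robot and the scene stay as the last step left them, time stands still between calls to the robot, and variables do not carry over. Pictures are saved under pics/ and viewed, at most 10 in all, crops included, and the job is handed in when it is done.

Besides the shell and the picture viewer there is one more tool, called after "Emit:" as a command line: name --argument value ..., lists and objects as JSON in quotes. step_arm: Moves the arm, as the interface text tells. Its arguments: {"type":"object","properties":{"linear":{"type":"array"},"delta_rot":{"type":"array"},"grip":{"type":"array"}},"required":["linear","delta_rot","grip"]}

```bash
mkdir -p pics; ls
cat > h.py <<'E'
import numpy as np, cv2
from station import sense, capture, silhouettes, landmark_of
def cap(n,fn=None):
    c=capture(n)
    if fn: cv2.imwrite('pics/'+fn,c['img'][:,:,::-1])
    return c
def ray(c,p):
    s=np.array([(p[0]-c['cx'])/c['fx'],(p[1]-c['cy'])/c['fy']]); u=s.copy()
    for _ in range(20): u=s/(1+c['k1']*(u@u))
    T=np.array(c['world_to_cam']); R=T[:3,:3]; o=-R.T@T[:3,3]
    return o,R.T@np.array([u[0],-u[1],-1])
def atz(c,p,z):
    o,d=ray(c,p); return o+d*(z-o[2])/d[2]
def proj(c,P):
    T=np.array(c['world_to_cam']); q=T[:3,:3]@np.array(P)+T[:3,3]
    u=np.array([q[0],-q[1]])/-q[2]; u=u*(1+c['k1']*(u@u))
    return np.array([u[0]*c['fx']+c['cx'],u[1]*c['fy']+c['cy']])
E
python3 - <<'E'
from h import *
np.set_printoptions(precision=4,suppress=True)
s=sense();print(s['tcp_pos'],s['ee_rot'])
for n in ['top','scene']:
    c=cap(n,n+'0.png'); 
    print(n,ray(c,(320,240)))
    for l,z in [('case_floor',.004),('case',0),('lid_edge',.1),('carton_centre',.035),('marker_centre',.009),('pencil',0),('mesh_cup',0),('sanding_block',0),('filler_tin',0)]:
        for r in landmark_of(n,l)[:4]:
            print(n,l,round(r['score'],2),np.round(r['point']),atz(c,r['point'],z)[:2])
    for r in silhouettes(n,'marker_centre')[:5]:
        ys,xs=np.nonzero(r['mask']); box=cv2.boxPoints(cv2.minAreaRect(np.c_[xs,ys].astype(np.float32)))
        w=np.array([atz(c,b,.009)[:2] for b in box]); print('mk',round(r['score'],2),w.mean(0),np.linalg.norm(w[0]-w[1]),np.linalg.norm(w[1]-w[2]),w.tolist())
E
```

```text
pics
[0.2613 0.5671 0.2214] [[ 0.9081 -0.4187 -0.0009]
 [-0.4187 -0.9081 -0.0021]
 [ 0.0001  0.0022 -1.    ]]
top (array([ 0.3434, -0.0028,  1.584 ]), array([ 0.1364, -0.0092, -0.9907]))
top case_floor 0.74 [312. 264.] [0.4947 0.0025]
top case_floor 0.74 [172. 282.] [0.4463 0.3763]
top case 0.92 [312. 266.] [0.4908 0.0044]
top lid_edge 0.64 [307. 186.] [0.6867 0.0169]
top carton_centre 0.47 [305. 252.] [0.5238 0.0231]
top marker_centre 0.66 [403. 259.] [ 0.5098 -0.2399]
top marker_centre 0.61 [449. 268.] [ 0.4875 -0.3624]
top pencil 0.56 [457. 207.] [ 0.6538 -0.3894]
top mesh_cup 0.68 [310. 266.] [0.4916 0.0084]
top mesh_cup 0.6 [382. 205.] [ 0.6586 -0.1861]
top mesh_cup 0.22 [176. 206.] [0.6521 0.3734]
top sanding_block 0.85 [169. 281.] [0.447  0.3853]
top filler_tin 0.67 [177. 206.] [0.6516 0.3709]
mk 0.5 [ 0.4925 -0.3612] 0.08843407497235306 0.010385617582006092 [[0.453696414488824, -0.339170508602826], [0.5351885456612256, -0.3735160785237902], [0.5313462776021333, -0.38316481049860185], [0.4498968455045503, -0.3487576055571769]]
mk 0.47 [ 0.5083 -0.244 ] 0.017704851531756174 0.1
[... 1019 characters left out ...]
0.01705022079283266 0.09388858295979531 [[0.4221654459873704, -0.11506078278383747], [0.437994429493332, -0.10872411881512822], [0.44468195566329005, -0.2023742282860973], [0.42939488071519927, -0.20765670057586838]]
mk 0.8 [ 0.5101 -0.2421] 0.13530699343051839 0.024232107042503614 [[0.4455940635327431, -0.23345159379862157], [0.5808028514006142, -0.22829735723949918], [0.5736559686546264, -0.2514515594225686], [0.440452634891768, -0.25522425819847805]]
mk 0.57 [ 0.4901 -0.3624] 0.08561218229997473 0.010901571381954687 [[0.4534792450864469, -0.3418868956483539], [0.5327982782254693, -0.3741039212723119], [0.5264064620348679, -0.38293505621530866], [0.44773930966458386, -0.35073009460677823]]
```

```bash
ls pics
```

```text
scene0.png
top0.png
```

Run:
```python
import cv2
a=cv2.imread('pics/top0.png')[150:330,230:490]; cv2.imwrite('pics/t1.png',cv2.resize(a,None,fx=3,fy=3,interpolation=cv2.INTER_CUBIC))
a=cv2.imread('pics/scene0.png')[140:410,180:500]; cv2.imwrite('pics/s1.png',cv2.resize(a,None,fx=2.2,fy=2.2,interpolation=cv2.INTER_CUBIC))
```

```text
(no output)
```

View pics/t1.png

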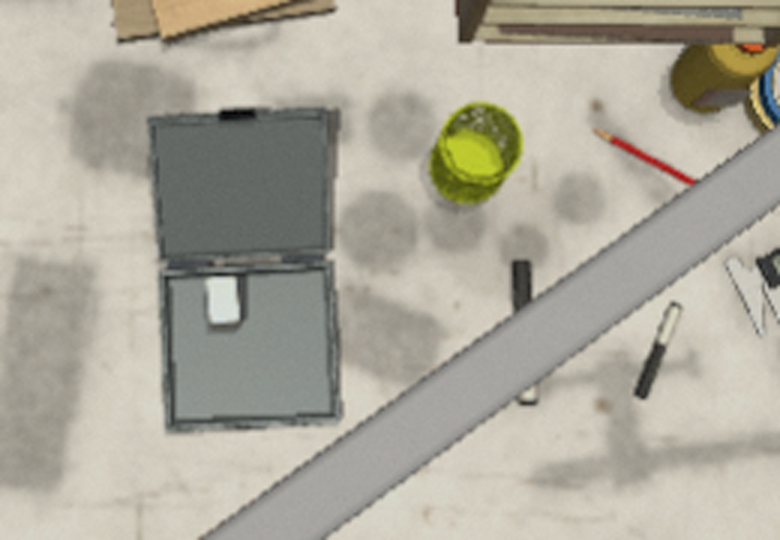

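View pics/s1.png

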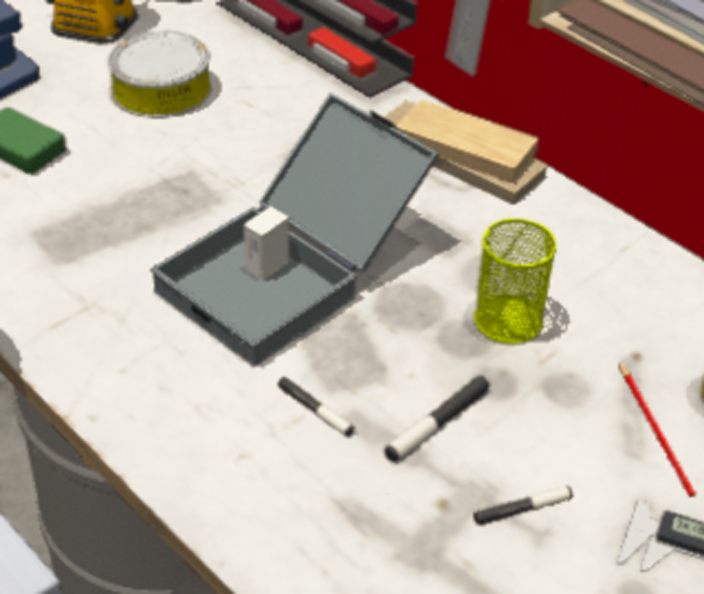

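The crops show the case with its lid leaning back and the carton standing rear-left inside it (scene px 300,254). There are three marker look-alikes in the scene picture: A (382,327), about 135 mm long; B (327,323), about 90 mm; and C (417,368), about 88 mm. I choose A, the longest and thickest, and will check it in a close crop.

Run:
```python
from h import *
from scipy.optimize import least_squares
np.set_printoptions(precision=4,suppress=True)
ct=cap('top'); cs=cap('scene')
t=lambda x,y:(230+x/3,150+y/3); s=lambda x,y:(180+x/2.2,140+y/2.2)
obs=[(ct,t(168,430),(-.07,.075)),(ct,t(342,418),(-.07,-.075)),(cs,s(154,271),(-.07,.075)),(cs,s(254,348),(-.07,-.075)),(cs,s(355,286),(.07,-.075))]
def W(p,x,y,z): c,q=np.cos(p[2]),np.sin(p[2]); return np.array([p[0]+c*x-q*y,p[1]+q*x+c*y,z])
f=lambda p:np.concatenate([proj(c,W(p,*k,.034))-np.array(px) for c,px,k in obs])
r=least_squares(f,[.49,0,0]); p=r.x; print('case',p,r.fun)
# lid angle from edge landmark
e=[(c,np.array(landmark_of(n,'lid_edge')[0]['point'])) for n,c in (('top',ct),('scene',cs))]
L=lambda th:W(p,.0735-.1435*np.cos(th)+.011*np.sin(th),0,.034+.1435*np.sin(th)+.011*np.cos(th))
r=least_squares(lambda q:np.concatenate([proj(c,L(q[0]))-x for c,x in e]),[2.]); print('lid',r.x,L(r.x[0]),r.fun)
# carton
for c,pts in ((ct,[t(206,279),t(240,277),t(243,322),t(212,325)]),(cs,[s(245,222),s(268,210),s(288,225),s(265,238)])):
    q=np.array([atz(c,a,.066)[:2] for a in pts]); print('carton top',q.mean(0),q.tolist())
print('carton case coords',[round(float(v),4) for v in (np.array([[np.cos(p[2]),np.sin(p[2])],[-np.sin(p[2]),np.cos(p[2])]])@(q.mean(0)-p[:2]))])
cv2.imwrite('pics/mk.png',cv2.resize(cs['img'][290:390,300:450,::-1],None,fx=4,fy=4,interpolation=cv2.INTER_CUBIC))
```

```text
case [ 0.4895 -0.0048  0.0304] [ 1.0003 -0.463   0.5715  2.1684 -0.3779 -0.4107 -0.8516  0.0443  1.4732
 -2.6896]
lid [2.4019] [0.6763 0.0009 0.1226] [ 6.75   -1.2426 -1.2562  0.2518]
carton top [0.5255 0.0214] [[0.544206066854956, 0.03813235207946861], [0.5461399461804199, 0.008926732034694884], [0.5072663578698697, 0.006056346725486328], [0.504501613334574, 0.03258669590518784]]
carton top [0.5251 0.0194] [[0.5105295867771164, 0.0355824803106114], [0.5403069359060957, 0.03507524626563585], [0.5400256834732217, 0.003608129024087914], [0.5096687752714647, 0.0032700499385429627]]
carton case coords [0.0364, 0.0231]
```

View pics/mk.png

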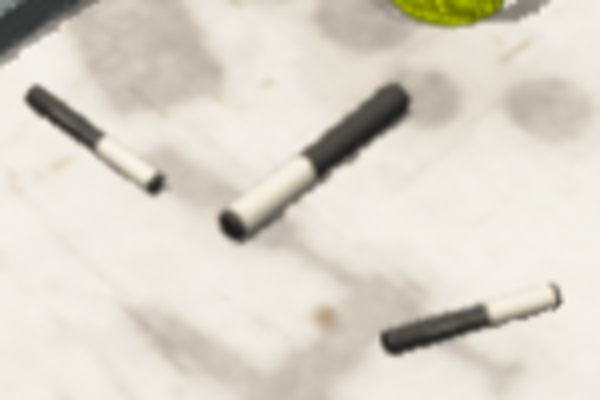

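The crop confirms that A, at about (200–400, 90–240) in it, is the largest marker; the two others are shorter and thinner. Next I move to the left side of the carton.

Emit:
step_arm --linear '[[37.5,28.7,0],[37.5,28.7,0],[37.5,28.7,0],[37.5,28.7,0],[37.5,28.7,0],[37.5,28.7,0],[37.5,28.7,0],[37.5,28.7,0],[37.5,28.7,0],[37.5,28.7,0]]' --delta_rot '[[0,0,0],[0,0,0],[0,0,0],[0,0,0],[0,0,0],[0,0,0],[0,0,0],[0,0,0],[0,0,0],[0,0,0]]' --grip '[0,0,0,0,0,0,0,0,0,0]'

```text
time_s: 2.55
tcp_pos: [0.4826, 0.1487, 0.2229]
ee_rot: [[0.908, -0.418, 0.001], [-0.418, -0.908, 0.0], [0.001, -0.001, -1.0]]
wrist_force: [-0.2, 0.3, 0.5]
gripper_width: 0.018
gripper_force: 0.0
```

Emit:
step_arm --linear '[[37.5,28.7,0],[37.5,28.7,0],[0,0,0],[0,0,0],[0,0,0],[0,0,0]]' --delta_rot '[[0,0,0],[0,0,0],[0,0,-0.157],[0,0,-0.157],[0,0,-0.157],[0,0,0]]' --grip '[0,0,0,0,0,0]'

```text
time_s: 3.3
tcp_pos: [0.5261, 0.0665, 0.2226]
ee_rot: [[0.999, 0.037, 0.0], [0.037, -0.999, 0.0], [0.0, -0.0, -1.0]]
wrist_force: [-0.3, -0.3, 1.0]
gripper_width: 0.005
gripper_force: 0.0
```

Emit:
step_arm --linear '[[0,0,50],[0,0,50],[0,0,40],[0,0,30],[0,0,0],[0,8,0],[0,6,0],[0,6,0]]' --delta_rot '[[0,0,0],[0,0,0],[0,0,0],[0,0,0],[0,0,0],[0,0,0],[0,0,0],[0,0,0]]' --grip '[0,0,0,0,0,0,0,0]'

```text
time_s: 4.3
tcp_pos: [0.5275, 0.0462, 0.0538]
ee_rot: [[0.999, 0.039, 0.002], [0.039, -0.999, 0.001], [0.002, -0.001, -1.0]]
wrist_force: [0.3, 0.6, 1.0]
gripper_width: 0.002
gripper_force: 0.1
```

Emit:
step_arm --linear '[[0,5,0],[0,5,0],[0,5,0],[0,5,0],[0,5,0],[0,5,0],[0,0,0]]' --delta_rot '[[0,0,0],[0,0,0],[0,0,0],[0,0,0],[0,0,0],[0,0,0],[0,0,0]]' --grip '[0,0,0,0,0,0,0]'

```text
time_s: 5.18
tcp_pos: [0.528, 0.0162, 0.0525]
ee_rot: [[0.999, 0.039, -0.0], [0.039, -0.999, -0.0], [-0.0, 0.0, -1.0]]
wrist_force: [-0.2, -0.3, 0.0]
gripper_width: 0.004
gripper_force: 0.0
```

Run:
```python
from h import *
a=cap('scene')['img'][200:320,220:400]; b=cap('top')['img'][170:310,250:400]
cv2.imwrite('pics/p2.png',cv2.resize(a[:,:,::-1],None,fx=4,fy=4,interpolation=cv2.INTER_CUBIC))
```

```text
(no output)
```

View pics/p2.png

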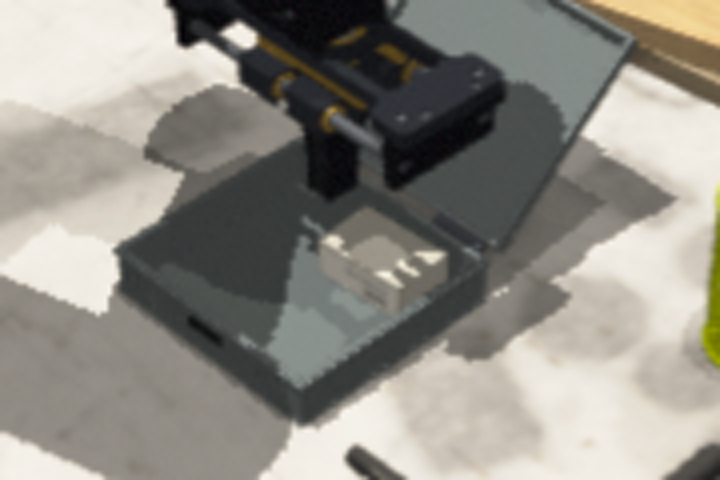

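The picture shows the carton lying flat at the rear right of the case, at about crop (385,255). Now I go over the marker.

Emit:
step_arm --linear '[[0,0,-50],[0,0,-50],[-5,43,0],[-5,43,0],[-5,43,0],[-5,43,0],[-5,43,0],[-4,42,0],[0,0,40],[0,0,0]]' --delta_rot '[[0,0,0],[0,0,0],[0,0,0],[0,0,0],[0,0,0],[0,0,0],[0,0,0],[0,0,0],[0,0,0],[0,0,0]]' --grip '[0,20,50,50,50,50,50,50,50,50]'

```text
time_s: 6.52
tcp_pos: [0.5065, -0.2411, 0.1098]
ee_rot: [[0.999, 0.038, -0.007], [0.038, -0.999, 0.002], [-0.007, -0.002, -1.0]]
wrist_force: [0.6, 0.7, 0.2]
gripper_width: 0.571
gripper_force: 0.0
```

Run:
```python
from h import *
np.set_printoptions(precision=4,suppress=True)
a=cap('scene'); b=cap('top')
for n,c,z in (('scene',a,.03),('top',b,.03)):
    for r in silhouettes(n,'carton_centre')[:1]:
        ys,xs=np.nonzero(r['mask']); print(n,'carton',r['score'],r['point'],atz(c,r['point'],.028))
    for r in landmark_of(n,'marker_centre')[:3]: print(n,'mk',r['score'],r['point'],atz(c,r['point'],.009))
A=cv2.resize(a['img'][210:330,210:370,::-1],None,fx=4.5,fy=4.5,interpolation=cv2.INTER_CUBIC)
B=cv2.resize(b['img'][175:305,265:365,::-1],None,fx=4.5,fy=4.5,interpolation=cv2.INTER_CUBIC)
cv2.imwrite('pics/a3.png',A);cv2.imwrite('pics/b3.png',B)
```

```text
scene carton 0.97 [314.4, 266.8] [ 0.5205 -0.0305  0.028 ]
scene mk 0.64 [379.7, 329.2] [ 0.5098 -0.2432  0.009 ]
scene mk 0.61 [324.8, 320.1] [ 0.4435 -0.1514  0.009 ]
top carton 0.58 [320.5, 249.7] [ 0.5318 -0.0186  0.028 ]
top mk 0.43 [450.9, 264.9] [ 0.4956 -0.3671  0.009 ]
top mk 0.36 [453.8, 210.1] [ 0.6443 -0.3786  0.009 ]
```

View pics/a3.png

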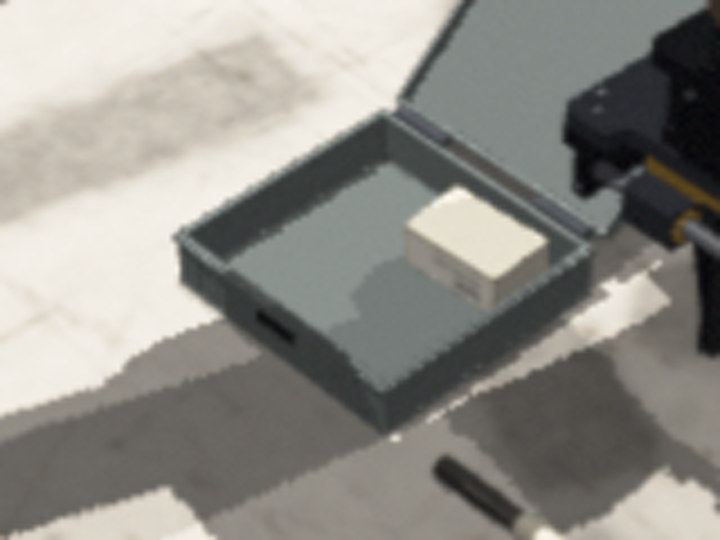

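View pics/b3.png

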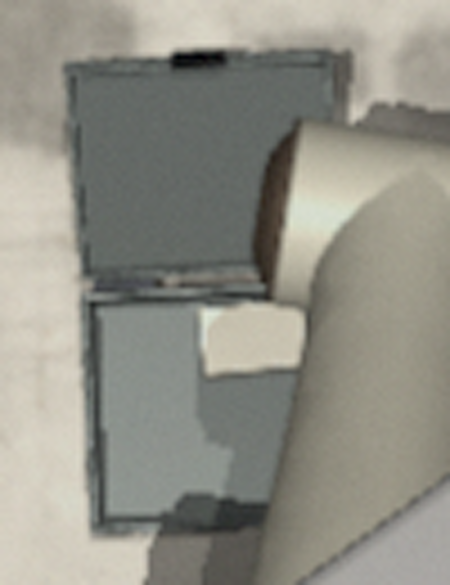

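The pictures show the carton flat at the rear right, with its top at a3 (478,235), and the rim corners clearly visible. I refine the case pose from those.

Run:
```python
from h import *
from scipy.optimize import least_squares
np.set_printoptions(precision=4,suppress=True)
ct=cap('top'); cs=cap('scene')
t=lambda x,y:(265+x/4.5,175+y/4.5); s=lambda x,y:(210+x/4.5,210+y/4.5)
t0=lambda x,y:(230+x/3,150+y/3)
obs=[(cs,s(178,237),(-.07,.075)),(cs,s(387,112),(.07,.075)),(cs,s(592,247),(.07,-.075)),(cs,s(388,395),(-.07,-.075)),(ct,t(92,532),(-.07,.075)),(ct,t(85,292),(.07,.075)),(ct,t0(342,418),(-.07,-.075))]
def W(p,x,y,z): c,q=np.cos(p[2]),np.sin(p[2]); return np.array([p[0]+c*x-q*y,p[1]+q*x+c*y,z])
f=lambda p:np.concatenate([proj(c,W(p,*k,.034))-np.array(px) for c,px,k in obs])
r=least_squares(f,[.49,0,0]); p=r.x; print('case',p,r.fun)
q=np.array([atz(cs,s(*a),.030)[:2] for a in [(457,187),(549,240),(493,280),(407,230)]])
c,k=np.cos(p[2]),np.sin(p[2]); print('carton case coords',(q-p[:2])@np.array([[c,-k],[k,c]]))
corn=[(-1,1),(-1,-1)]
# lid angle: free-edge outer corners top b3 (outer surface hidden; inner rim edge at 0 height) 
e=[(ct,t(66,64),.075),(ct,t(350,52),-.075),(cs,(180+332/2.2,140+97/2.2),.075),(cs,(180+437/2.2,140+154/2.2),-.075)]
L=lambda th,y:W(p,.0735-.1435*np.cos(th),y,.034+.1435*np.sin(th))
r=least_squares(lambda q:np.concatenate([proj(c,L(q[0],y))-np.array(x) for c,x,y in e]),[2.]); th=r.x[0]
print('lid deg',np.degrees(th),r.fun, 'edge outer',W(p,.0735-.1435*np.cos(th)+.011*np.sin(th),0,.034+.1435*np.sin(th)+.011*np.cos(th)))
for y in (.0,):print('marker target',W(p,-.034,0,.013),'yaw deg',np.degrees(p[2]))
```

```text
case [ 0.4914 -0.0012  0.062 ] [-0.3986 -0.1197 -0.4951 -0.3813  0.8375  0.2169 -0.4382 -0.9275  1.0644
 -0.2268  0.008  -0.0723 -0.0013  0.4729]
carton case coords [[ 0.0572  0.0085]
 [ 0.0613 -0.0518]
 [ 0.0212 -0.0531]
 [ 0.0169  0.0025]]
lid deg 141.19306044480928 [ 0.2185  0.2767 -3.272  -0.2717 -0.1647 -1.2607  0.8483  0.1023] edge outer [0.6833 0.0107 0.1154]
marker target [ 0.4575 -0.0033  0.013 ] yaw deg 3.552936049214591
```

Emit:
step_arm --linear '[[2.5,1,0],[0,0,40],[0,0,40],[0,0,25],[0,0,0]]' --delta_rot '[[0,0,0],[0,0,0],[0,0,0],[0,0,0],[0,0,0]]' --grip '[50,50,50,50,50]'

```text
time_s: 7.55
tcp_pos: [0.5104, -0.242, 0.0058]
ee_rot: [[0.999, 0.039, -0.005], [0.039, -0.999, 0.001], [-0.005, -0.001, -1.0]]
wrist_force: [0.4, -0.3, 0.6]
gripper_width: 0.578
gripper_force: 0.0
```

Emit:
step_arm --linear '[[0,0,2],[0,0,0],[0,0,0],[0,0,0],[0,0,0],[0,0,0]]' --delta_rot '[[0,0,0],[0,0,0],[0,0,0],[0,0,0],[0,0,0],[0,0,0]]' --grip '[50,0,0,0,0,0]'

```text
time_s: 8.3
tcp_pos: [0.5118, -0.2423, 0.0058]
ee_rot: [[0.999, 0.039, 0.0], [0.039, -0.999, -0.0], [0.0, 0.0, -1.0]]
wrist_force: [-0.7, 0.8, 1.7]
gripper_width: 0.199
gripper_force: 30.0
```

Emit:
step_arm --linear '[[0,0,-40],[0,0,-50],[0,0,-30],[0,0,0]]' --delta_rot '[[0,0,0],[0,0,0],[0,0,0],[0,0,0]]' --grip '[0,0,0,0]'

```text
time_s: 8.8
tcp_pos: [0.5134, -0.2426, 0.1284]
ee_rot: [[0.999, 0.039, 0.006], [0.039, -0.999, -0.001], [0.006, 0.002, -1.0]]
wrist_force: [-0.2, 0.1, -0.3]
gripper_width: 0.201
gripper_force: 30.0
```

Run:
```python
from h import *
s=sense(); print(s['joints'],s['tcp_pos'],s['gripper_width'],s['gripper_force'])
c=cap('scene')
for r in silhouettes('scene','marker_centre')[:4]:
    ys,xs=np.nonzero(r['mask']); b=cv2.boxPoints(cv2.minAreaRect(np.c_[xs,ys].astype(np.float32)))
    print(round(r['score'],2),r['point'],[atz(c,q,.128)[:2].round(4).tolist() for q in b])
```

```text
[-8.94126495e+00  2.12603644e+01 -1.54750987e+01  2.16586534e-02
 -5.29056173e+01  1.01189208e+02] [ 0.51335388 -0.24262718  0.12835908] 0.20085610243926807 29.999811351299286
0.81 [373.9, 292.3] [[0.4452, -0.2337], [0.5801, -0.2248], [0.5722, -0.247], [0.4395, -0.2543]]
0.67 [311.9, 249.0] [[0.3456, -0.0239], [0.7046, 0.0918], [0.6488, -0.125], [0.3311, -0.1955]]
0.6 [325.0, 325.5] [[0.3506, -0.2001], [0.3657, -0.1948], [0.3673, -0.2787], [0.3528, -0.2831]]
0.38 [252.8, 174.6] [[0.5565, 0.3398], [0.6506, 0.2759], [0.5496, 0.1364], [0.4645, 0.1952]]
```

Emit:
step_arm --linear '[[-9.4,-47.8,0],[-9.4,-47.8,0],[-9.4,-47.8,0],[-9.4,-47.8,0],[-9.4,-47.8,0]]' --delta_rot '[[0,0,0],[0,0,0],[0,0,0],[0,0,0],[0,0,0]]' --grip '[0,0,0,0,0]'

```text
time_s: 9.52
tcp_pos: [0.4538, -0.0042, 0.124]
ee_rot: [[0.999, 0.039, -0.003], [0.039, -0.999, -0.001], [-0.003, 0.001, -1.0]]
wrist_force: [1.1, 1.3, -0.3]
gripper_width: 0.2
gripper_force: 30.0
```

Emit:
step_arm --linear '[[0,0,0],[0,0,0],[0,0,0],[0,0,0],[0,0,0],[0,0,0],[0,0,0],[0,0,0],[0,0,0],[0,0,0]]' --delta_rot '[[0,0,0.172],[0,0,0.172],[0,0,0.172],[0,0,0.172],[0,0,0.172],[0,0,0.172],[0,0,0.172],[0,0,0.172],[0,0,0.172],[0,0,0]]' --grip '[0,0,0,0,0,0,0,0,0,0]'

```text
time_s: 10.78
tcp_pos: [0.4543, -0.0056, 0.1241]
ee_rot: [[0.064, -0.998, -0.003], [-0.998, -0.064, -0.001], [0.001, 0.003, -1.0]]
wrist_force: [0.3, -0.5, -0.4]
gripper_width: 0.2
gripper_force: 30.0
```

Emit:
step_arm --linear '[[0,0,30],[0,0,25],[0,0,15],[0,0,0]]' --delta_rot '[[0,0,0],[0,0,0],[0,0,0],[0,0,0]]' --grip '[0,0,0,0]'

```text
time_s: 11.28
tcp_pos: [0.454, -0.0058, 0.054]
ee_rot: [[0.064, -0.998, -0.004], [-0.998, -0.064, -0.001], [0.001, 0.004, -1.0]]
wrist_force: [0.6, 0.8, -1.0]
gripper_width: 0.197
gripper_force: 30.0
```

Run:
```python
from h import *
p=[.4914,-.0012,.062]
c=cap('scene'); s=sense(); z=s['tcp_pos'][2]+.004; print(s['tcp_pos'])
for r in silhouettes('scene','marker_centre')[:4]:
    ys,xs=np.nonzero(r['mask']); b=cv2.boxPoints(cv2.minAreaRect(np.c_[xs,ys].astype(np.float32)))
    q=np.array([atz(c,k,z)[:2] for k in b])-p[:2]; C,S=np.cos(p[2]),np.sin(p[2])
    print(round(r['score'],2),r['point'],(q@np.array([[C,-S],[S,C]])).round(4).tolist())
cv2.imwrite('pics/c4.png',cv2.resize(c['img'][180:330,210:380,::-1],None,fx=4,fy=4,interpolation=cv2.INTER_CUBIC))
```

```text
[ 0.45484044 -0.00553563  0.05487574]
0.83 [415.8, 368.0] [[-0.0944, -0.3572], [-0.0162, -0.3943], [-0.0246, -0.4046], [-0.102, -0.3676]]
0.82 [324.3, 324.7] [[-0.107, -0.1446], [-0.0944, -0.1405], [-0.0946, -0.2269], [-0.1068, -0.2301]]
0.55 [295.5, 271.9] [[-0.0509, 0.027], [-0.0295, 0.0368], [-0.0273, -0.0629], [-0.0479, -0.071]]
0.23 [479.2, 337.6] [[0.1222, -0.3484], [0.1321, -0.3505], [0.0523, -0.4779], [0.0435, -0.4756]]
```

View pics/c4.png

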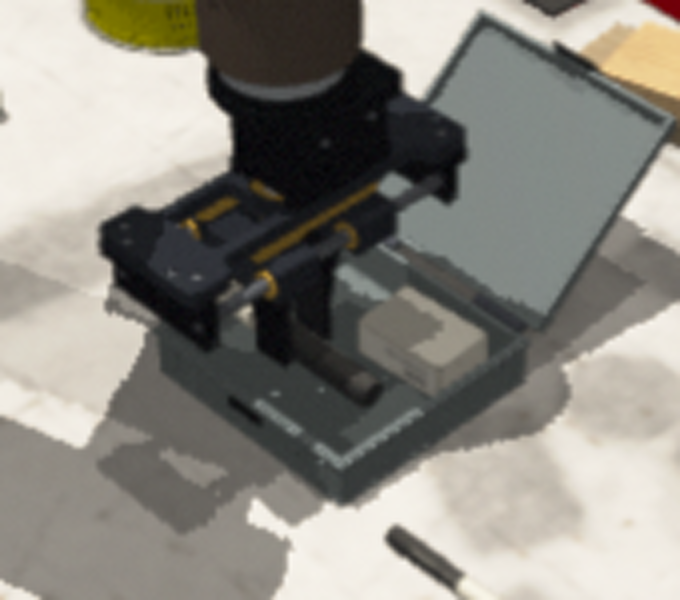

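The picture shows the marker held level over the front half of the case, its free end at crop (368,387), just inside the right wall. I lower it.

Emit:
step_arm --linear '[[-1,-5,0],[0,0,15],[0,0,15],[0,0,8],[0,0,0]]' --delta_rot '[[0,0,0],[0,0,0],[0,0,0],[0,0,0],[0,0,0]]' --grip '[0,0,0,0,0]'

```text
time_s: 12.0
tcp_pos: [0.4604, -0.004, 0.0175]
ee_rot: [[0.062, -0.998, -0.0], [-0.998, -0.062, -0.0], [0.0, 0.0, -1.0]]
wrist_force: [0.2, -0.1, 0.2]
gripper_width: 0.2
gripper_force: 30.0
```

Emit:
step_arm --linear '[[0,0,4],[0,0,2],[0,0,0],[0,0,0]]' --delta_rot '[[0,0,0],[0,0,0],[0,0,0],[0,0,0]]' --grip '[0,0,0,0]'

```text
time_s: 12.5
tcp_pos: [0.4604, -0.004, 0.0117]
ee_rot: [[0.062, -0.998, 0.0], [-0.998, -0.062, 0.0], [-0.0, -0.0, -1.0]]
wrist_force: [-0.5, -0.6, -1.3]
gripper_width: 0.196
gripper_force: 30.0
```

Emit:
step_arm --linear '[[0,0,1.5],[0,0,0],[0,0,0],[0,0,0],[0,0,0],[0,0,0]]' --delta_rot '[[0,0,0],[0,0,0],[0,0,0],[0,0,0],[0,0,0],[0,0,0]]' --grip '[0,0,26,26,26,26]'

```text
time_s: 13.25
tcp_pos: [0.4603, -0.004, 0.0101]
ee_rot: [[0.062, -0.998, 0.0], [-0.998, -0.062, 0.0], [-0.0, -0.0, -1.0]]
wrist_force: [-0.2, 0.1, -0.6]
gripper_width: 0.301
gripper_force: 0.0
```

Emit:
step_arm --linear '[[0,0,-15],[0,0,-40],[0,0,-50],[0,0,-50],[0,0,-40],[0,0,0]]' --delta_rot '[[0,0,0],[0,0,0],[0,0,0],[0,0,0],[0,0,0],[0,0,0]]' --grip '[26,26,26,26,26,0]'

```text
time_s: 14.0
tcp_pos: [0.4622, -0.0035, 0.2085]
ee_rot: [[0.062, -0.998, 0.008], [-0.998, -0.062, 0.002], [-0.002, -0.008, -1.0]]
wrist_force: [0.7, 0.5, 0.3]
gripper_width: 0.249
gripper_force: 0.0
```

Run:
```python
from h import *
p=[.4914,-.0012,.062]
c=cap('scene'); s=sense(); print(s['tcp_pos'],s['joints'])
for r in silhouettes('scene','marker_centre')[:4]:
    ys,xs=np.nonzero(r['mask']); b=cv2.boxPoints(cv2.minAreaRect(np.c_[xs,ys].astype(np.float32)))
    q=np.array([atz(c,k,.013)[:2] for k in b])-p[:2]; C,S=np.cos(p[2]),np.sin(p[2])
    print(round(r['score'],2),r['point'],(q@np.array([[C,-S],[S,C]])).round(4).tolist())
cv2.imwrite('pics/c5.png',cv2.resize(c['img'][120:330,210:420,::-1],None,fx=2.8,fy=2.8,interpolation=cv2.INTER_CUBIC))
```

```text
[ 0.46065807 -0.00377175  0.20622155] [ 1.98150200e+01  6.58185875e+00 -2.31276172e+01 -2.06149509e-02
 -6.00981811e+01 -1.62640134e+01]
0.86 [418.6, 369.1] [[-0.0627, -0.3349], [0.0206, -0.377], [0.0104, -0.3889], [-0.0719, -0.3469]]
0.77 [286.5, 272.3] [[-0.0449, 0.0665], [-0.0212, 0.0772], [-0.0183, -0.0475], [-0.0409, -0.0561]]
0.75 [322.9, 323.6] [[-0.0785, -0.1119], [-0.0618, -0.1067], [-0.0629, -0.1994], [-0.0789, -0.2036]]
```

View pics/c5.png

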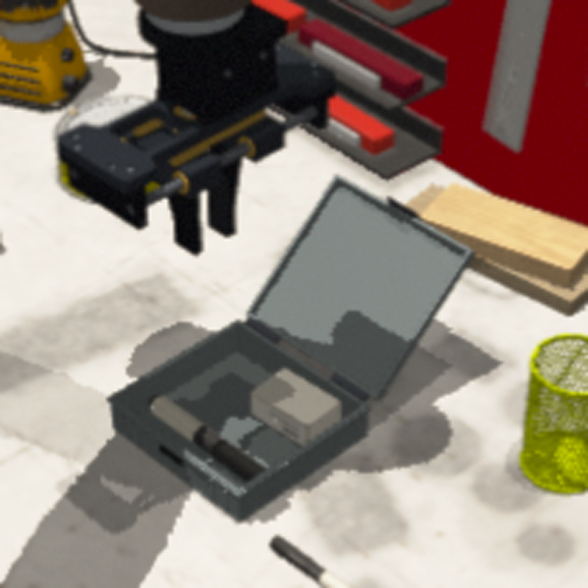

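The picture shows the marker lying flat in the front half (crop 155,400 to 265,472) and the carton flat behind it (295,405). Next I turn the tool back and go behind the lid.

Emit:
step_arm --linear '[[0,0,0],[0,0,0],[0,0,0],[0,0,0],[0,0,0],[0,0,0],[0,0,0],[0,0,0],[0,0,0],[0,0,0]]' --delta_rot '[[0,0,-0.1745],[0,0,-0.1745],[0,0,-0.1745],[0,0,-0.1745],[0,0,-0.1745],[0,0,-0.1745],[0,0,-0.1745],[0,0,-0.1745],[0,0,-0.1745],[0,0,0]]' --grip '[0,0,0,0,0,0,0,0,0,0]'

```text
time_s: 15.35
tcp_pos: [0.4593, -0.0042, 0.2034]
ee_rot: [[0.998, 0.059, -0.004], [0.059, -0.998, -0.001], [-0.004, 0.001, -1.0]]
wrist_force: [0.1, -0.1, -0.2]
gripper_width: 0.003
gripper_force: 0.0
```

Emit:
step_arm --linear '[[44,-6,0],[44,-6,0],[44,-6,0],[44,-6,0],[44,-6,0],[44,-5,0],[0,0,0]]' --delta_rot '[[0,0,0],[0,0,0],[0,0,0],[0,0,0],[0,0,0],[0,0,0],[0,0,0]]' --grip '[0,0,0,0,0,0,0]'

```text
time_s: 16.23
tcp_pos: [0.7229, 0.0475, 0.2007]
ee_rot: [[0.998, 0.058, -0.005], [0.058, -0.998, -0.001], [-0.005, 0.001, -1.0]]
wrist_force: [-0.2, -0.5, -0.2]
gripper_width: 0.001
gripper_force: 0.0
```

Run:
```python
from h import *
c=cap('scene'); s=sense(); print(s['tcp_pos'],s['joints'],proj(c,s['tcp_pos']))
x,y=proj(c,s['tcp_pos']).astype(int)
cv2.imwrite('pics/c6.png',cv2.resize(c['img'][max(0,y-110):y+140,x-150:x+150,::-1],None,fx=2.4,fy=2.4,interpolation=cv2.INTER_CUBIC))
```

```text
[0.72154756 0.04724427 0.20172795] [ 1.65013524e+01  3.26531364e+01  1.49941453e+01 -2.96799550e-02
 -7.26109156e+01  7.68883634e+01] [358.7760992  153.41636248]
```

View pics/c6.png

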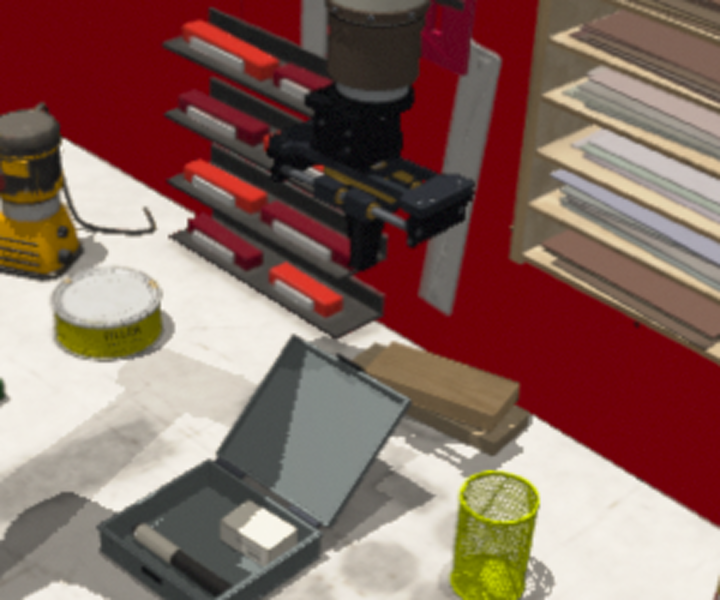

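The picture shows the closed fingers above and behind the lid edge, clear of the wall shelves and of the planks (crop 440,390). I descend behind the lid.

Emit:
step_arm --linear '[[0,0,20],[0,0,25],[0,0,25],[0,0,25],[0,0,18],[0,0,0]]' --delta_rot '[[0,0,0],[0,0,0],[0,0,0],[0,0,0],[0,0,0],[0,0,0]]' --grip '[0,0,0,0,0,0]'

```text
time_s: 17.02
tcp_pos: [0.7201, 0.0469, 0.0905]
ee_rot: [[0.998, 0.061, -0.004], [0.061, -0.998, -0.001], [-0.004, 0.001, -1.0]]
wrist_force: [-0.5, 0.2, 0.5]
gripper_width: 0.008
gripper_force: 0.0
```

Emit:
step_arm --linear '[[-10,0,0],[-8,0,0],[-5,0,-1],[-5,0,-4],[-5,0,-5],[-5,0,-5],[0,0,0]]' --delta_rot '[[0,0,0],[0,0,0],[0,0,0],[0,0,0],[0,0,0],[0,0,0],[0,0,0]]' --grip '[0,0,0,0,0,0,0]'

```text
time_s: 17.9
tcp_pos: [0.684, 0.0449, 0.1082]
ee_rot: [[0.998, 0.062, 0.002], [0.062, -0.998, 0.0], [0.002, -0.0, -1.0]]
wrist_force: [1.4, -0.2, 1.6]
gripper_width: 0.004
gripper_force: 1.2
```

Emit:
step_arm --linear '[[-8,0,-5],[-8,0,-5],[-8,0,-4],[-8,0,-4],[-8,0,-4],[-8,0,-4],[-8,0,-4],[-8,0,-4],[-9,0,-4],[0,0,0]]' --delta_rot '[[0,0,0],[0,0,0],[0,0,0],[0,0,0],[0,0,0],[0,0,0],[0,0,0],[0,0,0],[0,0,0],[0,0,0]]' --grip '[0,0,0,0,0,0,0,0,0,0]'

```text
time_s: 19.15
tcp_pos: [0.6097, 0.0402, 0.1453]
ee_rot: [[0.998, 0.062, -0.001], [0.062, -0.998, -0.0], [-0.001, 0.0, -1.0]]
wrist_force: [-0.1, 0.0, -0.3]
gripper_width: 0.001
gripper_force: 0.0
```

Run:
```python
from h import *
from scipy.optimize import least_squares
p=[.4914,-.0012,.062]
def W(x,y,z): c,q=np.cos(p[2]),np.sin(p[2]); return np.array([p[0]+c*x-q*y,p[1]+q*x+c*y,z])
L=lambda th:W(.0735-.1435*np.cos(th)+.011*np.sin(th),0,.034+.1435*np.sin(th)+.011*np.cos(th))
for n in('scene','top'):
    c=cap(n)
    for e in landmark_of(n,'lid_edge')[:2]:
        r=least_squares(lambda q:proj(c,L(q[0]))-np.array(e['point']),[1.8]); print(n,e['score'],np.degrees(r.x),r.fun)
```

```text
scene 0.84 [100.14921727] [-0.16721852 -0.62044964]
top 0.74 [97.23840666] [ 4.0195296  -0.22751537]
```

Emit:
step_arm --linear '[[-9,0,-4],[-9,0,-4],[-9,0,-4],[-8,0,0],[-8,0,0],[-8,0,0],[-8,0,0],[-10,0,3],[-10,0,3],[-11,0,4]]' --delta_rot '[[0,0,0],[0,0,0],[0,0,0],[0,0,0],[0,0,0],[0,0,0],[0,0,0],[0,0,0],[0,0,0],[0,0,0]]' --grip '[0,0,0,0,0,0,0,0,0,0]'

```text
time_s: 20.6
tcp_pos: [0.5203, 0.0347, 0.1467]
ee_rot: [[0.998, 0.062, -0.0], [0.062, -0.998, 0.0], [-0.0, -0.0, -1.0]]
wrist_force: [1.5, -0.3, 1.0]
gripper_width: 0.003
gripper_force: 0.4
```

Emit:
step_arm --linear '[[-7.2,0,4.2],[-7.2,0,4.2],[-7.2,0,4.2],[-7.2,0,4.4],[-5.5,0,6],[-5.5,0,6],[-5.5,0,6],[-5.5,0,6]]' --delta_rot '[[0,0,0],[0,0,0],[0,0,0],[0,0,0],[0,0,0],[0,0,0],[0,0,0],[0,0,0]]' --grip '[0,0,0,0,0,0,0,0]'

```text
time_s: 21.6
tcp_pos: [0.4701, 0.0317, 0.1056]
ee_rot: [[0.998, 0.062, 0.0], [0.062, -0.998, 0.0], [0.0, -0.0, -1.0]]
wrist_force: [0.9, -0.2, -0.2]
gripper_width: 0.006
gripper_force: 0.3
```

Emit:
step_arm --linear '[[-4,0,7],[-4,0,7],[-4,0,7],[-3,0,7],[-2,0,5],[-2,0,5],[-1,0,4],[-1,0,4]]' --delta_rot '[[0,0,0],[0,0,0],[0,0,0],[0,0,0],[0,0,0],[0,0,0],[0,0,0],[0,0,0]]' --grip '[0,0,0,0,0,0,0,0]'

```text
time_s: 22.6
tcp_pos: [0.4493, 0.0304, 0.0598]
ee_rot: [[0.998, 0.062, -0.0], [0.062, -0.998, -0.0], [-0.0, 0.0, -1.0]]
wrist_force: [0.3, 0.5, 1.3]
gripper_width: 0.01
gripper_force: 0.2
```

Emit:
step_arm --linear '[[0,0,3],[0,0,3],[0,0,2.5],[0,0,2],[0,0,2],[0,0,1.5],[0,0,1],[0,0,0]]' --delta_rot '[[0,0,0],[0,0,0],[0,0,0],[0,0,0],[0,0,0],[0,0,0],[0,0,0],[0,0,0]]' --grip '[0,0,0,0,0,0,0,0]'

```text
time_s: 23.6
tcp_pos: [0.4493, 0.0304, 0.0454]
ee_rot: [[0.998, 0.062, -0.0], [0.062, -0.998, -0.0], [-0.0, 0.0, -1.0]]
wrist_force: [-0.8, 0.5, 4.6]
gripper_width: 0.003
gripper_force: 2.1
```

Emit:
step_arm --linear '[[0,0,0.7],[0,0,0.5],[0,0,0]]' --delta_rot '[[0,0,0],[0,0,0],[0,0,0]]' --grip '[0,0,0]'

```text
time_s: 23.98
tcp_pos: [0.4493, 0.0304, 0.0451]
ee_rot: [[0.998, 0.062, 0.0], [0.062, -0.998, -0.0], [0.0, 0.0, -1.0]]
wrist_force: [-4.6, 0.3, 13.7]
gripper_width: 0.007
gripper_force: 6.8
```

Emit:
step_arm --linear '[[0,0,-3],[0,0,-30],[0,0,-50],[0,0,-50],[-50,0,-20],[0,0,0]]' --delta_rot '[[0,0,0],[0,0,0],[0,0,0],[0,0,0],[0,0,0],[0,0,0]]' --grip '[0,0,0,0,0,0]'

```text
time_s: 24.72
tcp_pos: [0.398, 0.0272, 0.1985]
ee_rot: [[0.998, 0.062, 0.004], [0.062, -0.998, 0.003], [0.004, -0.002, -1.0]]
wrist_force: [0.4, 0.2, 0.5]
gripper_width: 0.002
gripper_force: 0.0
```

Run:
```python
from h import *
from scipy.optimize import least_squares
p=[.4914,-.0012,.062]
def W(x,y,z): c,q=np.cos(p[2]),np.sin(p[2]); return np.array([p[0]+c*x-q*y,p[1]+q*x+c*y,z])
L=lambda th:W(.0735-.1435*np.cos(th)+.011*np.sin(th),0,.034+.1435*np.sin(th)+.011*np.cos(th))
c=cap('scene')
for e in landmark_of('scene','lid_edge')[:2]:
    r=least_squares(lambda q:proj(c,L(q[0]))-np.array(e['point']),[.1]); print(e['score'],np.degrees(r.x),r.fun)
cv2.imwrite('pics/c7.png',cv2.resize(c['img'][140:390,180:500,::-1],None,fx=2.4,fy=2.4,interpolation=cv2.INTER_CUBIC))
```

```text
0.68 [-0.79988081] [-1.85613468  0.00246954]
```

View pics/c7.png

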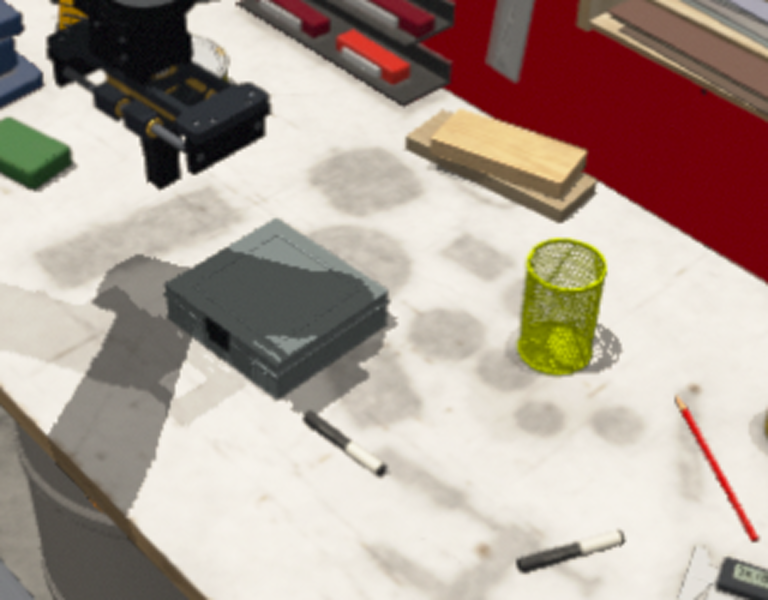

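The picture shows the lid fully shut and level (case at crop 275,305), and the cup, pencil and two small markers look undisturbed.

```bash
python3 -c "
from station import finish_job
print(finish_job())"
```

```text
the job is handed in; nothing more can be done
None
```

The job is handed in: the carton was laid flat, the large marker put in flat in front of it, and the lid swung slowly and fully shut at about 24 s of the 72 s allowed, with the rest of the bench looking undisturbed in the last picture.

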